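# Lay a standing garden cast down and seat it against the set stop

### The arm

A 6-joint arm with a two-finger parallel gripper is mounted at the origin on the work surface. World frame = base frame: x ahead of the robot, y to its left, z up, the work surface at z = 0. Lengths are in mm, angles in rad, forces in N, time in s.
With the tool pointing down it reaches from about 275 to 750 mm from the base axis. Payload 10.2 kg.
Tool frame: the origin (TCP) lies midway between the tips of the shut fingers; the grasp point (between the pads) lies 19 mm behind it; z points along the fingers, y is the line along which they close (so a half turn about z gives the same grasp; the last joint's range is limited). The gripper opens to 85 mm and grips with 20 to 120 N. Pads are 22 mm wide; open, the fingers measure 114 mm over their backs; the gripper's body (76 mm by 85 mm) begins 54 mm behind the grasp point. The pads swing forward as they close: fully open they stand 13 mm farther back than shut.
Start: joints at [-1.339, 0.313, 1.498, -0, 1.331, -0.223], TCP at [230.612, -471.645, 231.294] pointing down, gripper open.
Joint ranges: [-2.94, 2.94], [-0.97, 2.17], [0.19, 2.56], [-1.23, 4.37], [0.02, 3.11], [-2.88, 2.88]. Speed limits (rad/s): [2.39, 2.39, 3.01, 3.14, 3.14, 3.14].

### API

Orientations are given as a unit quaternion [w, x, y, z].
In Python, from rig import ctrl gives the robot as it stands.
- The arm moves only by the tool send_rows, never from a script. Its argument "targets" is a list of rows, each an object with "offset": the shift along the world's x, y, z in cm, a list of three; "spin": the turn about the world's z in rad. A call has 1 to 8 rows; each row is the pose to reach, as a shift and turn from the pose commanded when the call began; what a row does not reach only later rows make up. A row lasts 1/12 s, in which the tool goes at most 41.7 mm and 7.16 degrees, less where a joint would pass 70% of its speed; a pose out of reach is approached as far as the arm can. A call with a gripper value outside its range is refused whole. "grip" is the opening, from 0 (shut) to 1 (fully open), set as the call begins (left out, the last holds). The fingers move at their own pace and stop on an object; "squeeze" is the grip in N (left out, the last holds). Time passes only in rows, so rows that repeat a pose let the fingers close. It gives the time, the measured TCP pose, the force, the opening and the grip force at its end, in the units of the state.
- ctrl.sense(): the state, without advancing time (a new reading comes with each control period).
- ctrl.capture(name): name is "scene" or "top" or "wrist"; returns (picture, depth): 420x560x3 uint8, red, green, blue; 420x560 float32, mm along the optical axis (not along the pixel's ray), 0 where there is no reading.
- ctrl.calibration(name): a dict with "fx", "fy", "cx", "cy" (pixels), "view" (4x4, takes a point from world to camera coordinates); the wrist camera has in their place "mount" (4x4, takes a point from camera to tool coordinates, whose origin is the TCP and whose axes are the flange's). Camera axes: x right, y down, z forward; pixel columns grow to the right and rows downward; lengths in mm; the calibration is good to about 2 mm. A picture is of the moment at which its call begins: read the wrist's pose just before it. calibration takes no time and is no camera call.
- ctrl.finish_job(): hands the job in; it is judged then, once.
Trained networks look in the newest picture that a camera, given by its name, has taken for a name from the list of things; names that differ only in an ending like _2 or _b are one class to them, and where a whole thing is asked for, a point or a joint stands for the part that bears it (a point fixed in the world has none). Each returns a list of dicts, best first, with "conf" (0 to 1); they miss things now and then, are a little off and sometimes report something else, mostly with a low value. They report only what shows in the picture. A call takes as long as a camera call. They do not tell look-alikes from the thing itself.
- ctrl.search_frame(camera, query): "box" ([left, top, right, bottom] in pixels, round what is visible of it).
- ctrl.place_of(camera, query): "uv" ([column, row] in pixels: a listed point, or the origin of a listed thing).
The state is a dict: "time_s": time; "joints": joint angles; "dq": joint speeds; "tau": joint torques, N m; "eef_pos": TCP position; "ee_rot": TCP orientation; "force": force on the tool from outside, world axes, zero at the start; "wrist_torque": the same for the moment, N m; "grip_width": opening from 0.0 (shut) to 1.0 (fully open); "grip_force": force on a finger pad.
Only numpy, scipy, OpenCV 4.12 (cv2) and the standard library are available. Lean on these libraries where they do the work, as an engineer would, in place of code of your own. Each camera call takes 0.05 s, during which the arm holds its last target. There are 200 camera calls.

### The job

Topple the standing cast towards the fence by pushing it near the top, so that it lies on the black board with its leaf-veined face up. Then, without ever lifting it, slide it along the board until its leading end is flush against the orange stop plate in front of the fence, roughly centred on it, and hold it pressed there for a good half second with a gentle push (about 8 N at the plate; never more than 15 N there, nor more than 20 N on the cast at any time), then let go and leave it there touching the plate. Leave the tub, the jar and the brush where they are.

Things in the scene. Friction and masses are not known exactly. Their poses are not given: they have to be found in the camera images.
- board: fixed curing board: slick black film-faced plywood, 520 (x) x 220 (y) x 18 mm, lying flat on the bench. Origin: centre of its underside, on the bench. Its x axis runs lengthwise towards the end that carries the fence; z up. The cast stands near the other end.
- fence: fixed aluminium bar, 30 (x) x 200 (y) x 40 mm high, across the board; its place along the board varies. Origin: centre of its underside, on the board's top (18 mm above the bench). Axes as the board: x points away from the cast. It carries, on its -x side, a rigid orange stop plate, 160 mm wide, 34 mm high, 12 mm thick, square to the board, on a locked screw whose black knob is behind the fence.
- fence_face (a point): middle of the fence's -x face (15 mm from its origin, 24 mm above the board), axes as the fence. The front of the orange stop plate, where the cast must seat, stands 12 to 42 mm in front of it (towards the cast): this setting differs each time and is not measured, so feel for it.
- cast: loose grey concrete block, 48 (x) x 90 (y) x 170 mm (z), 0.65 to 0.95 kg, standing on end on the board. Origin: centre of the small face it stands on; z runs along its length, up while it stands. x points along the board to the fence within 0.1 rad; green leaf veins (look only) mark its -x broad face, which looks away from the fence. Lying it is 48 mm thick and slides with 2 to 4 N of drag.
- cast_mid (a point): centre and balance point of the cast (85 mm along its z from its origin), axes as the cast. Pushed on the veined face well above this, it tips about its far lower edge with 1 to 2 N, overbalances at 16 degrees of lean and falls by itself veins up, z then pointing to the fence. Pushed below, it may skid instead.
- cast_lead (a point): centre of the cast's upper end face (170 mm along z from its origin), which leads towards the fence once the cast lies down, with 30 mm or more of open board before the plate; axes as the cast.
- tub: loose open blue plastic tub, 120 mm across the mouth, 100 mm high, on the bench beyond the board; origin: centre of its underside, z up. Leave alone.
- jar: loose amber glass jar, 80 mm across, 100 mm high, on the bench beyond the board; origin: centre of its underside, z up. Leave alone.
- brush: loose brush with a red handle, 200 mm long, 42 mm wide, 20 mm high, lying on the bench between the robot and the board, its length (x) roughly along the board; origin at the underside of its middle. Leave alone.
Things that resemble listed ones, but are neither listed nor needed, are in the scene too. There is more than one size of the cast; the job needs the middle-sized.

How it is judged (in metres and radians):
On the way, in this order (a step that is already met when the one before it is completed fails the run):
1. the cast lies toppled on its plain face, veins up, at rest, still clear of the stop plate (angle between cast's own x axis and vertical above 3.05 rad and linear speed of cast below 0.15 m/s and x of cast_lead in the frame of fence_face below -0.055 m), for 0.1 s.
2. slid home: its leading end is flush with the stop plate (which the fence carries) and held pressed against it with more than 4 N for 0.3 s (angle between cast's own x axis and vertical above 3.05 rad and horizontal distance between cast_lead and stop_c1 below 0.166 m and angle between the z axis of cast and the x axis of fence, either way round below 0.05 rad and y of cast_lead in the frame of fence_face between -0.04 and 0.04 m and contact force between cast and fence above 4 N), for 0.3 s.
At the end, for the whole second after the job is handed in: cast at rest flat on the board, veined face up (within 5 degrees), leading end within 3 mm of the stop plate's front (158 mm before the plate's knob), square within 0.05 rad and within 40 mm of its middle; tub, jar, brush within 30 mm of where they stood (angle between cast's own x axis and vertical above 3.05 rad and horizontal distance between cast_lead and stop_c1 below 0.166 m and angle between the z axis of cast and the x axis of fence, either way round below 0.05 rad and y of cast_lead in the frame of fence_face between -0.04 and 0.04 m and linear speed of cast below 0.01 m/s and angular speed of cast below 0.1 rad/s and distance of each of tub, jar, brush from where it was at the start of the episode below 0.03 m); the robot touches nothing.
It fails at once if the cast is pressed against the stop plate or fence with more than 15 N (contact force between cast and fence above 15 N).
It fails at once if the robot pushes the cast with more than 20 N (contact force between any of the fingers, the arm and cast above 20 N).
It fails at once if the cast is lifted (its centre more than 130 mm above the bench) (height (world z) of cast_mid above 0.13 m).
It fails at once if the tub, the jar or the brush is shifted by more than 30 mm (distance of any of tub, jar, brush from where it was at the start of the episode above 0.03 m).
It also fails if it takes over 64 s, if anything falls off the work surface, if the arm or the gripper's body presses on something with over 40 N, if the wrist force passes 120 N, or if a joint passes its speed limit or range.

## Working session

There is one attempt and no reset: what is moved stays moved. The work goes in short steps, Python scripts to look and compute and a tool call to move; the robot and the scene stay as the last step left them, time stands still between calls to the robot, and variables do not carry over. Pictures are saved under pics/ and viewed, at most 10 in all, crops included, and the job is handed in when it is done.

Besides the shell and the picture viewer there is one more tool, called after "Request:" by a JSON object that holds its "op" and its "data", one argument or row to a line. send_rows: Moves the arm, as the interface text tells. Its arguments: {"type":"object","properties":{"targets":{"type":"array"},"grip":{"type":"number"},"squeeze":{"type":"number"}},"required":["targets"]}

```bash
mkdir -p pics; ls
cat > h.py <<'E'
import numpy as np, cv2
from rig import ctrl
def cap(n):
    im,d=ctrl.capture(n); return im,d
def w(n,uv,z):
    c=ctrl.calibration(n); V=np.array(c["view"])
    p=np.array([(uv[0]-c["cx"])/c["fx"]*z,(uv[1]-c["cy"])/c["fy"]*z,z,1]); return (np.linalg.inv(V)@p)[:3]
def cloud(n,d):
    c=ctrl.calibration(n); V=np.linalg.inv(np.array(c["view"]))
    v,u=np.mgrid[:420,:560]; P=np.stack([(u-c["cx"])/c["fx"]*d,(v-c["cy"])/c["fy"]*d,d,np.ones_like(d)],-1)
    return (P@V.T)[...,:3]
E
python3 - <<'E'
from h import *
for n in("scene","top"):
    im,d=cap(n); np.savez(f"{n}.npz",im=im,d=d); cv2.imwrite(f"pics/{n}0.png",im[...,::-1])
    for q in("cast","fence","board","tub","jar","brush"):
        print(n,q,[(round(b["conf"],2),np.round(b["box"]).astype(int).tolist()) for b in ctrl.search_frame(n,q)[:4]])
E
```

```text
pics
scene cast [(0.79, [117, 159, 167, 208]), (0.74, [128, 79, 194, 182]), (0.6, [187, 155, 229, 239]), (0.55, [333, 206, 417, 295])]
scene fence [(0.59, [335, 205, 420, 293])]
scene board [(0.59, [156, 190, 400, 313])]
scene tub [(0.72, [156, 258, 218, 332])]
scene jar [(0.89, [304, 292, 352, 355])]
scene brush [(0.92, [267, 181, 348, 200])]
top cast [(0.75, [355, 276, 414, 335]), (0.74, [316, 208, 344, 246]), (0.61, [373, 243, 407, 264])]
top fence [(0.8, [173, 170, 235, 244])]
top board [(0.66, [315, 209, 346, 250]), (0.55, [181, 161, 366, 269])]
top tub [(0.62, [312, 135, 356, 180])]
top jar [(0.71, [316, 210, 346, 250]), (0.56, [227, 128, 260, 158])]
top brush [(0.96, [217, 260, 290, 280])]
```

View pics/scene0.png

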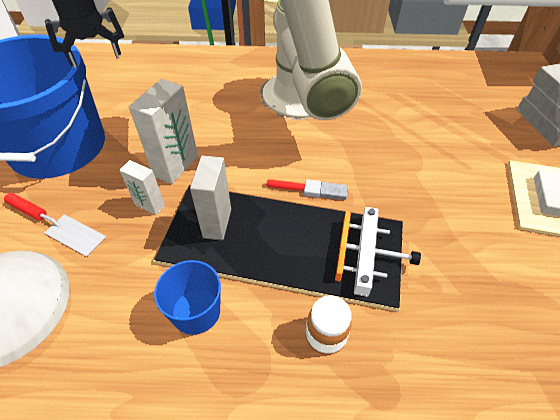

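View pics/top0.png

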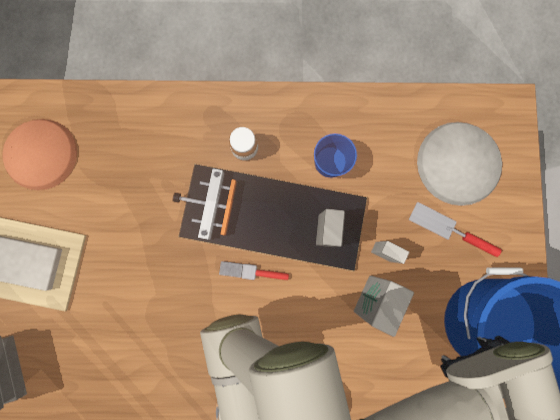

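Run:
```python
from h import *
D=np.load("top.npz"); im=D["im"]; P=cloud("top",D["d"])
def rect(name,box,zl,zh):
    l,t,r,b=box; Q=P[t:b,l:r].reshape(-1,3); m=(Q[:,2]>zl)&(Q[:,2]<zh); Q=Q[m]
    if len(Q)<10: print(name,"few",len(Q));return
    rc=cv2.minAreaRect(Q[:,:2].astype(np.float32)); print(name,len(Q),np.round(rc[0]),np.round(rc[1]),round(rc[2],2),"med z",np.round(np.median(Q[:,2]),1),np.percentile(Q[:,2],[5,95]).round())
rect("cast top",(305,200,355,260),160,230)
rect("big",(345,265,424,345),100,400)
rect("small",(363,233,417,274),40,400)
rect("fence",(163,160,245,254),54,70)
rect("plate",(163,160,245,254),46,70)
rect("board",(175,155,375,275),10,26)
rect("brush",(205,250,300,290),8,40)
rect("jar",(217,118,270,168),60,130)
rect("tub",(302,125,366,190),80,130)
c=ctrl.sense(); print(c["eef_pos"],c["ee_rot"],c["force"])
```

```text
cast top 730 [ 513. -188.] [49. 90.] 84.23 med z 187.7 [181. 191.]
big 1909 [ 319. -320.] [ 66. 117.] 64.44 med z 220.0 [121. 224.]
small 482 [ 451. -359.] [67. 35.] 62.24 med z 122.8 [ 55. 127.]
fence 879 [584. 131.] [175. 170.] 31.93 med z 57.9 [55. 63.]
plate 1103 [587. 134.] [181. 176.] 36.62 med z 57.1 [49. 62.]
board 11656 [561. -45.] [350. 572.] 1.13 med z 18.0 [14. 22.]
brush 1069 [412.  19.] [ 87. 264.] 0.13 med z 18.1 [14. 22.]
jar 644 [758.  51.] [77. 73.] 66.33 med z 98.8 [ 68. 103.]
tub 351 [ 719. -207.] [116. 117.] 46.06 med z 97.3 [ 81. 102.]
[ 230.5926998  -471.6459782   231.30536151] [-1.38872796e-06  9.74262950e-01  2.25414516e-01 -5.38828663e-06] [-0.6952148   0.05292249  0.1813811 ]
```

The cast candidates in the top view are the big one at (384,305), 224 mm tall, the small one at (391,251), 127 mm, and the one standing on the board at (330,228). That last one has a 49x90 mm top at z 188, which matches 18+170, so I choose it. The brush is at (253,271), the jar at (243,143) and the tub at (335,156). Orange plate is at (229,207), with the fence at (211,204) and the knob at (177,198).

Run:
```python
from h import *
D=np.load("top.npz"); im=D["im"]; P=cloud("top",D["d"])
hsv=cv2.cvtColor(im,cv2.COLOR_RGB2HSV)
def fit(name,m,box):
    l,t,r,b=box; k=np.zeros(m.shape,bool); k[t:b,l:r]=m[t:b,l:r]
    Q=P[k][:,:2].astype(np.float32); rc=cv2.minAreaRect(Q); bp=cv2.boxPoints(rc)
    e=[bp[1]-bp[0],bp[2]-bp[1]]; e=max(e,key=np.linalg.norm)
    print(name,len(Q),np.round(rc[0]),np.round(rc[1]),"long-axis deg",round(np.degrees(np.arctan2(e[1],e[0]))%180,1), "medz",np.median(P[k][:,2]).round(1))
fit("board",(im.max(-1)<60)&(abs(P[...,2]-18)<8),(175,155,375,275))
fit("plate",(hsv[...,0]<18)&(hsv[...,1]>190)&(P[...,2]>46)&(P[...,2]<56),(212,170,245,244))
fit("fence",(im.min(-1)>150)&(P[...,2]>50)&(P[...,2]<64),(193,165,226,244))
fit("cast",(P[...,2]>182)&(P[...,2]<194),(305,200,355,260))
c=cv2.resize(im[130:290,160:430],None,fx=2.9,fy=2.9,interpolation=cv2.INTER_CUBIC); cv2.imwrite("pics/crop.png",c[...,::-1])
```

```text
board 998 [ 512. -199.] [184. 192.] long-axis deg 169.0 medz 18.0
plate 0 [0. 0.] [0. 0.] long-axis deg 0.0 medz nan
fence 687 [586. 142.] [ 31. 199.] long-axis deg 169.5 medz 58.3
cast 691 [ 513. -188.] [49. 90.] long-axis deg 174.3 medz 187.8
  return _methods._mean(a, axis=axis, dtype=dtype,
  ret = ret.dtype.type(ret / rcount)
```

View pics/crop.png

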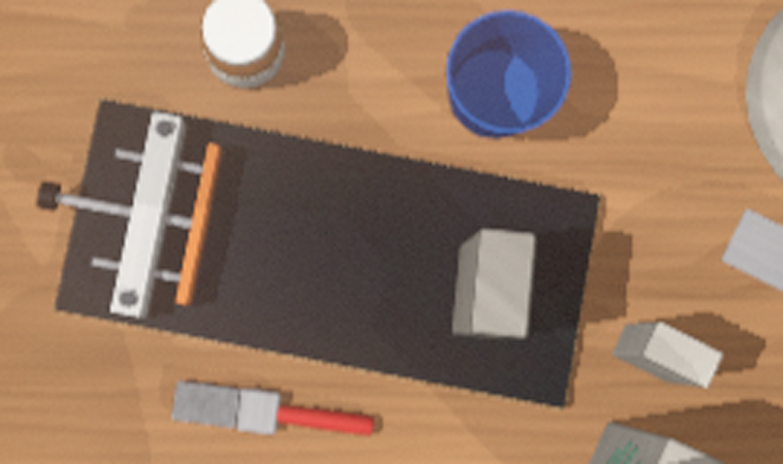

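The crop shows the chosen cast (about 505,285 in the crop) standing alone near the board end away from the fence. The orange plate sits about 35 mm in front of the fence (front edge near 212,220). Going up and over to a point behind the cast's veined face.

Request:
{"op": "send_rows", "data": {
  "targets": [
    {"offset": [0,0,4],"spin": 0},
    {"offset": [0,0,8],"spin": 0.1},
    {"offset": [3,2.3,8],"spin": 0.2},
    {"offset": [6,4.6,8],"spin": 0.32},
    {"offset": [9,7,8],"spin": 0.44},
    {"offset": [12,9.3,8],"spin": 0.56},
    {"offset": [15,11.7,8],"spin": 0.68},
    {"offset": [18,14,8],"spin": 0.8}
  ],
  "grip": 0.5
}}

```text
time_s: 1.37
eef_pos: [411.8, -330.1, 311.5]
ee_rot: [0.0, 0.808, 0.589, 0.0]
force: [-1.0, -0.3, 0.3]
grip_width: 0.503
grip_force: 0.0
```

Request:
{"op": "send_rows", "data": {
  "targets": [
    {"offset": [3,2.4,0],"spin": 0.1},
    {"offset": [6,4.8,0],"spin": 0.2},
    {"offset": [9.5,7.4,0],"spin": 0.217},
    {"offset": [9.5,7.4,0],"spin": 0.217},
    {"offset": [9.5,7.4,0],"spin": 0.217}
  ]
}}

```text
time_s: 1.78
eef_pos: [506.7, -256.2, 310.9]
ee_rot: [-0.0, 0.74, 0.672, -0.0]
force: [-0.5, -0.3, -0.2]
grip_width: 0.495
grip_force: 0.0
```

Request:
{"op": "send_rows", "data": {
  "targets": [
    {"offset": [0,0,-3.5],"spin": 0},
    {"offset": [0,0,-7],"spin": 0},
    {"offset": [0,0,-11],"spin": 0},
    {"offset": [0,0,-14],"spin": 0},
    {"offset": [0,0,-15.5],"spin": 0},
    {"offset": [0,0,-15.5],"spin": 0}
  ]
}}

```text
time_s: 2.28
eef_pos: [503.4, -257.7, 152.9]
ee_rot: [-0.003, 0.742, 0.671, -0.001]
force: [0.8, 0.3, 0.3]
grip_width: 0.501
grip_force: 0.0
```

Run:
```python
from h import *
im,d=cap("wrist"); s,_=cap("scene")
o=np.hstack([im,s])[:,:,::-1]; cv2.imwrite("pics/w1.png",cv2.resize(o,(800,300)))
```

```text
(no output)
```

View pics/w1.png

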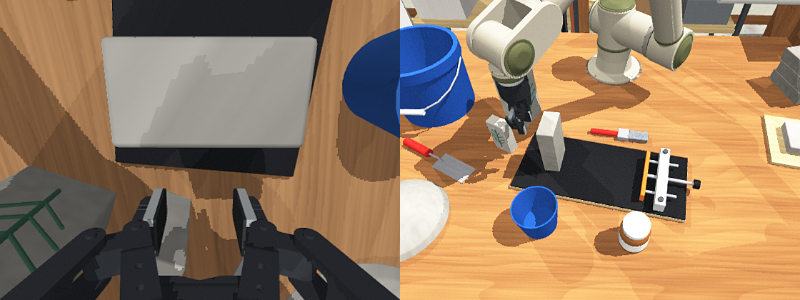

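The wrist view has the cast (210,92) centred ahead of the two fingers (203,220), square to them. The fingers are clear of the small cast below at (175,230). Now a gentle push.

Request:
{"op": "send_rows", "data": {
  "targets": [
    {"offset": [0.1,1.0,0],"spin": 0},
    {"offset": [0.2,2.0,0],"spin": 0},
    {"offset": [0.25,2.4,0],"spin": 0},
    {"offset": [0.28,2.8,0],"spin": 0},
    {"offset": [0.32,3.2,0],"spin": 0},
    {"offset": [0.36,3.6,0],"spin": 0},
    {"offset": [0.4,4.0,0],"spin": 0},
    {"offset": [0.44,4.4,0],"spin": 0}
  ]
}}

```text
time_s: 3.05
eef_pos: [510.1, -213.5, 156.5]
ee_rot: [0.0, 0.741, 0.671, -0.0]
force: [0.3, -1.1, 1.5]
grip_width: 0.496
grip_force: 0.6
```

Request:
{"op": "send_rows", "data": {
  "targets": [
    {"offset": [0.04,0.4,0],"spin": 0},
    {"offset": [0.08,0.8,0],"spin": 0},
    {"offset": [0.12,1.2,0],"spin": 0},
    {"offset": [0.15,1.5,0],"spin": 0}
  ]
}}

```text
time_s: 3.38
eef_pos: [511.5, -198.1, 156.2]
ee_rot: [-0.0, 0.741, 0.671, 0.0]
force: [0.2, -0.6, 0.1]
grip_width: 0.5
grip_force: 0.2
```

Request:
{"op": "send_rows", "data": {
  "targets": [
    {"offset": [0.04,0.4,0],"spin": 0},
    {"offset": [0.08,0.8,0],"spin": 0},
    {"offset": [0.12,1.2,0],"spin": 0},
    {"offset": [0.16,1.6,0],"spin": 0}
  ]
}}

```text
time_s: 3.72
eef_pos: [513.1, -182.1, 156.2]
ee_rot: [-0.0, 0.741, 0.671, -0.0]
force: [-0.4, 1.3, 0.6]
grip_width: 0.505
grip_force: 0.0
```

Request:
{"op": "send_rows", "data": {
  "targets": [
    {"offset": [0.04,0.4,0],"spin": 0},
    {"offset": [0.08,0.8,0],"spin": 0},
    {"offset": [0.08,0.8,0],"spin": 0},
    {"offset": [0.08,0.8,0],"spin": 0}
  ]
}}

```text
time_s: 4.05
eef_pos: [513.9, -174.5, 156.3]
ee_rot: [0.0, 0.741, 0.671, -0.0]
force: [-0.3, 0.8, -0.8]
grip_width: 0.498
grip_force: 0.0
```

Run:
```python
from h import *
im,d=cap("wrist"); s,_=cap("scene")
o=np.hstack([im,s])[:,:,::-1]; cv2.imwrite("pics/w2.png",cv2.resize(o,(800,300)))
```

```text
(no output)
```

View pics/w2.png

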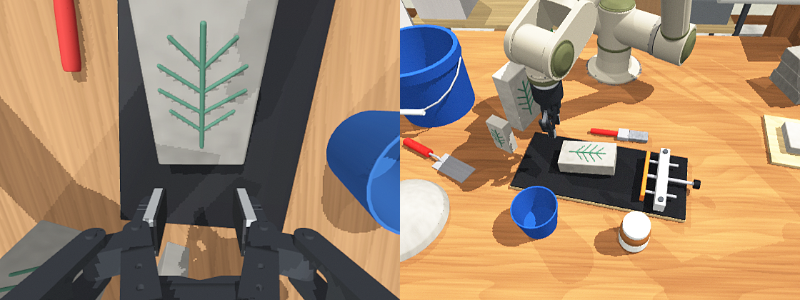

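It has toppled veins up: veined face at (203,95) in the wrist view and (588,157) in the scene half. Back off, then measure its pose and the plate.

Request:
{"op": "send_rows", "data": {
  "targets": [
    {"offset": [-0.3,-2,0],"spin": 0},
    {"offset": [-0.6,-4,0],"spin": 0},
    {"offset": [-0.6,-4,0],"spin": 0}
  ]
}}

```text
time_s: 4.4
eef_pos: [507.5, -217.5, 156.3]
ee_rot: [0.0, 0.742, 0.67, -0.0]
force: [-0.4, -1.2, -0.5]
grip_width: 0.503
grip_force: 0.0
```

```bash
cat >> h.py <<'E'
u=np.array([np.cos(np.radians(79.5)),np.sin(np.radians(79.5))]); v=np.array([-u[1],u[0]]); F=np.array([586.,142.])-15*u
def meas():
    A=[]
    for n in("top","scene"):
        im,d=cap(n); P=cloud(n,d); 
        hsv=cv2.cvtColor(im,cv2.COLOR_RGB2HSV)
        q=P[...,:2]-F; a=q@u; b=q@v; z=P[...,2]
        m=(a>-320)&(a<-20)&(abs(b)<95)&(z>61)&(z<71)
        Q=np.stack([a,b],-1)[m].astype(np.float32)
        if len(Q)>50:
            rc=cv2.minAreaRect(Q); bp=cv2.boxPoints(rc); e=max([bp[1]-bp[0],bp[2]-bp[1]],key=np.linalg.norm); e=e*np.sign(e[0]); e/=np.linalg.norm(e)
            c=np.array(rc[0]); print(n,"cast",len(Q),c.round(1),np.round(rc[1],1),"yaw",round(float(np.arctan2(e[1],e[0])),3),"lead",(c+85*e).round(1),"tail world",(F+(c-85*e)@np.array([u,v])).round(1),"z",np.median(z[m]).round(1))
        # plate
        k=(a>-70)&(a<0)&(abs(b)<85)&(hsv[...,0]<20)&(hsv[...,1]>150)&(z>45)&(z<60)
        if k.sum()>20: print(n,"plate a",k.sum(),np.percentile(a[k],[2,50,98]).round(1),np.median(z[k]).round(1), "slope",np.polyfit(b[k],a[k],1).round(3))
        k=(a>-15)&(a<45)&(abs(b)<105)&(im.min(-1)>150)&(z>52)&(z<64)
        if k.sum()>20: print(n,"fence a,b",np.percentile(a[k],[2,98]).round(1),np.percentile(b[k],[1,99]).round(1),"slope",np.polyfit(b[k],a[k],1).round(3))
E
python3 - <<'E'
from h import *
meas()
E
```

```text
top cast 1878 [-206.5   21.7] [169.7  90. ] yaw 0.083 lead [-121.8   28.7] tail world [ 515.8 -156.4] z 66.1
top plate a 194 [-41.9 -37.3 -30.1] 54.4 slope [ 4.0000e-03 -3.6853e+01]
top fence a,b [ 0.3 29.1] [-97.3  97.2] slope [5.0000e-03 1.4527e+01]
scene cast 2627 [-164.6   20.7] [249.5  95.8] yaw 0.046 lead [-79.7  24.7] tail world [ 521.3 -115. ] z 67.1
scene plate a 96 [-40.2 -38.9 -27.8] 54.5 slope [ 2.0000e-03 -3.6468e+01]
scene fence a,b [ 1.9 30.7] [-101.9   93.9] slope [6.0000e-03 1.6243e+01]
```

Measurements agree with the given sizes (169.7 x 90 mm, top at z 66). The cast is yawed +0.083 rad to the fence with its lead at (-122, 29) in the fence frame, and the plate front is about -42. Going down behind the tail, squared to the fence.

Request:
{"op": "send_rows", "data": {
  "targets": [
    {"offset": [-0.5,0.8,-3],"spin": -0.04},
    {"offset": [-0.5,0.8,-6.5],"spin": -0.081},
    {"offset": [-0.5,0.8,-10],"spin": -0.081},
    {"offset": [-0.5,0.8,-12],"spin": -0.081},
    {"offset": [-0.5,0.8,-12],"spin": -0.081},
    {"offset": [-0.5,0.8,-12],"spin": -0.081}
  ],
  "grip": 0.6
}}

```text
time_s: 5.0
eef_pos: [502.9, -206.1, 36.3]
ee_rot: [-0.001, 0.768, 0.641, -0.0]
force: [-0.5, 0.4, 0.5]
grip_width: 0.598
grip_force: 0.0
```

Request:
{"op": "send_rows", "data": {
  "targets": [
    {"offset": [0.18,0.98,0],"spin": 0},
    {"offset": [0.36,1.97,0],"spin": 0},
    {"offset": [0.46,2.5,0],"spin": 0},
    {"offset": [0.55,3.0,0],"spin": 0},
    {"offset": [0.6,3.3,0],"spin": 0},
    {"offset": [0.67,3.6,0],"spin": 0}
  ]
}}

```text
time_s: 5.5
eef_pos: [509.8, -170.2, 36.7]
ee_rot: [0.0, 0.768, 0.641, 0.0]
force: [0.0, 0.4, 0.1]
grip_width: 0.601
grip_force: 0.0
```

Request:
{"op": "send_rows", "data": {
  "targets": [
    {"offset": [0.07,0.4,0],"spin": 0},
    {"offset": [0.15,0.8,0],"spin": 0},
    {"offset": [0.22,1.2,0],"spin": 0},
    {"offset": [0.3,1.6,0],"spin": 0},
    {"offset": [0.37,2.0,0],"spin": 0},
    {"offset": [0.44,2.4,0],"spin": 0}
  ]
}}

```text
time_s: 6.0
eef_pos: [514.1, -146.3, 36.3]
ee_rot: [0.0, 0.768, 0.641, -0.0]
force: [-1.4, -2.7, 1.4]
grip_width: 0.602
grip_force: 1.5
```

Request:
{"op": "send_rows", "data": {
  "targets": [
    {"offset": [0.07,0.4,0],"spin": 0},
    {"offset": [0.15,0.8,0],"spin": 0},
    {"offset": [0.22,1.2,0],"spin": 0},
    {"offset": [0.3,1.6,0],"spin": 0},
    {"offset": [0.37,2.0,0],"spin": 0}
  ]
}}

```text
time_s: 6.42
eef_pos: [517.8, -126.2, 36.3]
ee_rot: [0.0, 0.768, 0.641, 0.0]
force: [-0.5, -2.9, 1.0]
grip_width: 0.598
grip_force: 1.5
```

Run:
```python
from h import *
meas()
```

```text
top cast 1238 [-156.5   15.4] [153.8  90. ] yaw 0.003 lead [-71.5  15.7] tail world [ 524.4 -107.4] z 66.2
top plate a 109 [-41.9 -38.6 -30.4] 54.3 slope [-8.0000e-03 -3.7729e+01]
top fence a,b [ 0.2 28.8] [-97.2  97.2] slope [1.0000e-03 1.4516e+01]
scene cast 2719 [-168.2   13.1] [182.3  92.6] yaw 0.003 lead [-83.2  13.3] tail world [ 524.4 -119.4] z 67.0
scene plate a 95 [-40.2 -38.8 -27.8] 54.9 slope [-1.0000e-03 -3.6449e+01]
scene fence a,b [ 2.  30.7] [-101.9   93.7] slope [3.0000e-03 1.6328e+01]
```

Squared up: yaw 0.003, lateral offset +15 mm, about 37 mm to the plate. Pushing 28 mm more, then creeping.

Request:
{"op": "send_rows", "data": {
  "targets": [
    {"offset": [0.07,0.4,0],"spin": 0},
    {"offset": [0.15,0.8,0],"spin": 0},
    {"offset": [0.22,1.2,0],"spin": 0},
    {"offset": [0.3,1.6,0],"spin": 0},
    {"offset": [0.37,2.0,0],"spin": 0},
    {"offset": [0.44,2.4,0],"spin": 0},
    {"offset": [0.5,2.7,0],"spin": 0}
  ]
}}

```text
time_s: 7.1
eef_pos: [522.7, -99.1, 36.2]
ee_rot: [-0.0, 0.768, 0.641, -0.0]
force: [-0.3, -1.7, -1.1]
grip_width: 0.597
grip_force: 1.2
```

Request:
{"op": "send_rows", "data": {
  "targets": [
    {"offset": [0.02,0.1,0],"spin": 0},
    {"offset": [0.04,0.2,0],"spin": 0},
    {"offset": [0.05,0.3,0],"spin": 0},
    {"offset": [0.07,0.4,0],"spin": 0}
  ]
}}

```text
time_s: 7.43
eef_pos: [523.4, -95.7, 36.3]
ee_rot: [-0.0, 0.768, 0.641, -0.0]
force: [-0.5, -2.3, -1.2]
grip_width: 0.598
grip_force: 1.2
```

Request:
{"op": "send_rows", "data": {
  "targets": [
    {"offset": [0.01,0.08,0],"spin": 0},
    {"offset": [0.03,0.16,0],"spin": 0}
  ]
}}

```text
time_s: 7.6
eef_pos: [523.7, -94.1, 36.3]
ee_rot: [-0.0, 0.768, 0.641, -0.0]
force: [-0.9, -1.3, -0.8]
grip_width: 0.6
grip_force: 1.2
```

Request:
{"op": "send_rows", "data": {
  "targets": [
    {"offset": [0.01,0.06,0],"spin": 0},
    {"offset": [0.02,0.12,0],"spin": 0}
  ]
}}

```text
time_s: 7.77
eef_pos: [523.9, -92.8, 36.3]
ee_rot: [0.0, 0.768, 0.641, 0.0]
force: [-0.9, -2.4, -1.1]
grip_width: 0.6
grip_force: 1.2
```

Request:
{"op": "send_rows", "data": {
  "targets": [
    {"offset": [0.01,0.06,0],"spin": 0},
    {"offset": [0.02,0.12,0],"spin": 0}
  ]
}}

```text
time_s: 7.93
eef_pos: [524.1, -91.6, 36.3]
ee_rot: [-0.0, 0.768, 0.641, -0.0]
force: [0.1, -2.3, -0.9]
grip_width: 0.598
grip_force: 1.2
```

Request:
{"op": "send_rows", "data": {
  "targets": [
    {"offset": [0.01,0.06,0],"spin": 0}
  ]
}}

```text
time_s: 8.02
eef_pos: [524.2, -91.0, 36.3]
ee_rot: [-0.0, 0.768, 0.641, -0.0]
force: [-0.9, -2.0, -1.6]
grip_width: 0.595
grip_force: 1.2
```

Request:
{"op": "send_rows", "data": {
  "targets": [
    {"offset": [0.01,0.05,0],"spin": 0}
  ]
}}

```text
time_s: 8.1
eef_pos: [524.3, -90.5, 36.3]
ee_rot: [-0.0, 0.768, 0.641, 0.0]
force: [0.7, -1.9, -1.3]
grip_width: 0.599
grip_force: 1.2
```

Request:
{"op": "send_rows", "data": {
  "targets": [
    {"offset": [0.01,0.05,0],"spin": 0}
  ]
}}

```text
time_s: 8.18
eef_pos: [524.4, -90.0, 36.3]
ee_rot: [-0.0, 0.768, 0.641, -0.0]
force: [0.4, -2.7, -0.3]
grip_width: 0.6
grip_force: 1.2
```

Request:
{"op": "send_rows", "data": {
  "targets": [
    {"offset": [0.01,0.05,0],"spin": 0}
  ]
}}

```text
time_s: 8.27
eef_pos: [524.5, -89.5, 36.3]
ee_rot: [-0.0, 0.768, 0.641, -0.0]
force: [-0.2, -2.8, -1.2]
grip_width: 0.602
grip_force: 1.2
```

Request:
{"op": "send_rows", "data": {
  "targets": [
    {"offset": [0.01,0.05,0],"spin": 0}
  ]
}}

```text
time_s: 8.35
eef_pos: [524.6, -89.2, 36.3]
ee_rot: [0.0, 0.768, 0.641, -0.0]
force: [-1.9, -6.7, -1.5]
grip_width: 0.602
grip_force: 3.5
```

Request:
{"op": "send_rows", "data": {
  "targets": [
    {"offset": [0.01,0.05,0],"spin": 0}
  ]
}}

```text
time_s: 8.43
eef_pos: [524.6, -89.2, 36.3]
ee_rot: [0.0, 0.768, 0.641, -0.001]
force: [-3.7, -9.1, -1.2]
grip_width: 0.603
grip_force: 5.0
```

Request:
{"op": "send_rows", "data": {
  "targets": [
    {"offset": [0.01,0.05,0],"spin": 0}
  ]
}}

```text
time_s: 8.52
eef_pos: [524.6, -89.1, 36.3]
ee_rot: [0.001, 0.768, 0.641, -0.001]
force: [-4.5, -12.9, -1.6]
grip_width: 0.603
grip_force: 6.6
```

Contact at the plate: about 13 N at the fingers, roughly 10 N at the plate. Easing back slightly and holding.

Request:
{"op": "send_rows", "data": {
  "targets": [
    {"offset": [0,-0.02,0],"spin": 0},
    {"offset": [0,-0.02,0],"spin": 0},
    {"offset": [0,-0.02,0],"spin": 0},
    {"offset": [0,-0.02,0],"spin": 0},
    {"offset": [0,-0.02,0],"spin": 0},
    {"offset": [0,-0.02,0],"spin": 0},
    {"offset": [0,-0.02,0],"spin": 0},
    {"offset": [0,-0.02,0],"spin": 0}
  ]
}}

```text
time_s: 9.18
eef_pos: [524.6, -89.2, 36.3]
ee_rot: [0.0, 0.768, 0.641, -0.001]
force: [-2.6, -8.3, -1.4]
grip_width: 0.6
grip_force: 4.4
```

Run:
```python
from h import *
meas()
s=ctrl.sense(); print(s["force"],s["wrist_torque"],s["grip_force"])
im,d=cap("scene"); cv2.imwrite("pics/s3.png",cv2.resize(im[140:320,220:450],None,fx=3,fy=3)[...,::-1])
```

```text
top cast 1116 [-105.6    8.5] [103.9 130.4] yaw -0.0 lead [-20.6   8.5] tail world [540.1 -58.6] z 66.1
top plate a 24 [-41.5 -39.7 -32.8] 55.1 slope [-8.0000e-03 -3.8738e+01]
top fence a,b [ 0.1 29.1] [-97.   97.2] slope [3.0000e-03 1.4495e+01]
scene cast 2765 [-132.    12.6] [183.8  92.6] yaw 0.002 lead [-47.   12.7] tail world [531.5 -83.9] z 67.1
scene plate a 218 [-40.1 -35.2 -28.1] 55.9 slope [ 1.0000e-02 -3.4856e+01]
scene fence a,b [ 2.  30.6] [-101.7   94.1] slope [5.0000e-03 1.6269e+01]
[-2.8336097  -8.04570019 -1.2557226 ] [-1.26705608  0.49207325 -0.00511081] 4.384265765547752
```

View pics/s3.png

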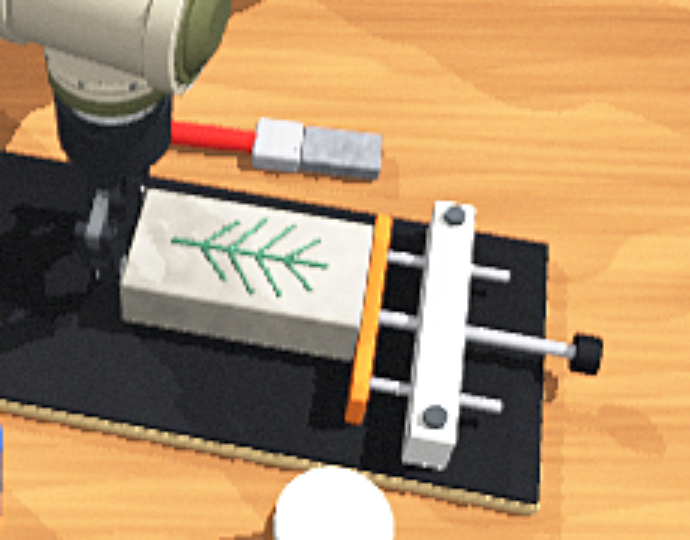

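The picture shows the cast's leading end flush against the orange plate (370,290 in the crop), veins up. Fingers read 8.7 N, so about 6–7 N at the plate. Nudging a little firmer for a solid hold, then backing off.

Request:
{"op": "send_rows", "data": {
  "targets": [
    {"offset": [0.01,0.03,0],"spin": 0},
    {"offset": [0.01,0.03,0],"spin": 0},
    {"offset": [0.01,0.03,0],"spin": 0},
    {"offset": [0.01,0.03,0],"spin": 0},
    {"offset": [0.01,0.03,0],"spin": 0},
    {"offset": [0.01,0.03,0],"spin": 0},
    {"offset": [0.01,0.03,0],"spin": 0},
    {"offset": [0.01,0.03,0],"spin": 0}
  ]
}}

```text
time_s: 10.0
eef_pos: [524.5, -89.2, 36.3]
ee_rot: [0.0, 0.768, 0.641, -0.001]
force: [-3.7, -10.6, -1.7]
grip_width: 0.601
grip_force: 5.4
```

Request:
{"op": "send_rows", "data": {
  "targets": [
    {"offset": [-0.04,-0.2,0],"spin": 0},
    {"offset": [-0.1,-0.5,0],"spin": 0},
    {"offset": [-0.4,-2,0],"spin": 0},
    {"offset": [-0.9,-5,0],"spin": 0},
    {"offset": [-0.9,-5,3],"spin": 0},
    {"offset": [-0.9,-5,6.5],"spin": 0},
    {"offset": [-0.9,-5,10],"spin": 0},
    {"offset": [-0.9,-5,10],"spin": 0}
  ]
}}

```text
time_s: 10.67
eef_pos: [518.6, -139.1, 142.8]
ee_rot: [0.005, 0.768, 0.641, 0.002]
force: [1.0, 0.1, 1.1]
grip_width: 0.601
grip_force: 0.0
```

Request:
{"op": "send_rows", "data": {
  "targets": [
    {"offset": [-0.4,-3,4],"spin": 0},
    {"offset": [-1,-6,8],"spin": 0},
    {"offset": [-1.5,-9,12],"spin": 0},
    {"offset": [-1.5,-9,12],"spin": 0}
  ]
}}

```text
time_s: 11.0
eef_pos: [501.0, -229.9, 259.8]
ee_rot: [0.002, 0.768, 0.64, 0.001]
force: [-0.2, -0.7, 0.6]
grip_width: 0.601
grip_force: 0.0
```

Run:
```python
from h import *
meas()
im,d=cap("top"); cv2.imwrite("pics/t4.png",cv2.resize(im[110:300,150:410],None,fx=3,fy=3)[...,::-1])
```

```text
top cast 1874 [-126.9   15.4] [169.9  90.1] yaw 0.003 lead [-41.9  15.7] tail world [529.8 -78.3] z 66.3
top plate a 94 [-41.6 -36.3 -30.9] 54.9 slope [ 4.0000e-03 -3.6285e+01]
top fence a,b [ 0.3 28.9] [-97.   97.2] slope [5.0000e-03 1.4522e+01]
scene cast 2776 [-125.2   13.6] [170.   93.7] yaw 0.005 lead [-40.2  14. ] tail world [532. -77.] z 67.1
scene plate a 196 [-40.1 -35.4 -28.1] 55.6 slope [ 1.0000e-02 -3.5035e+01]
scene fence a,b [ 1.9 30.7] [-102.1   93.9] slope [5.0000e-03 1.6243e+01]
```

View pics/t4.png

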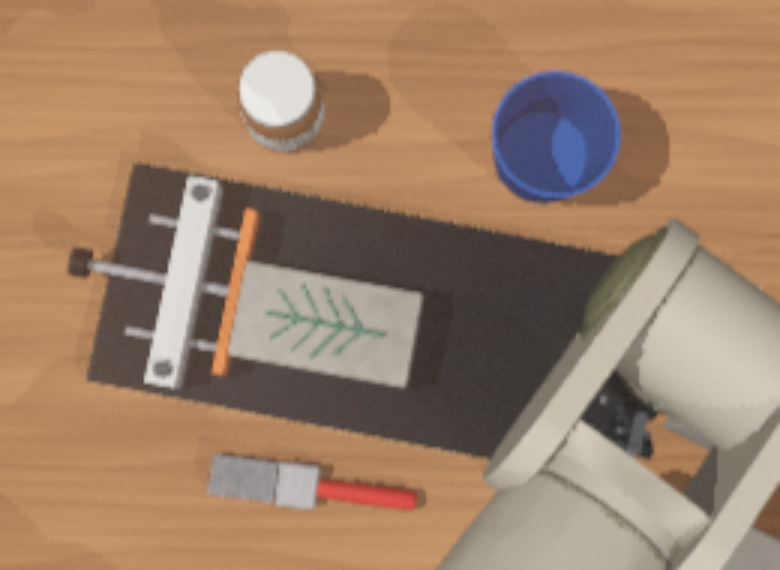

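The cast lies flush at the plate (240,310), veins up, with yaw 0.003 and offset 15 mm. Nothing else has moved and the robot is clear, so I'm handing in.

```bash
python3 -c "
from rig import ctrl
print(ctrl.finish_job())"
```

```text
the job is handed in; nothing more can be done
None
```

The job is handed in, with no verdict returned: the cast lies veins up, flush against the stop plate (yaw about 0.003 rad, 15 mm off centre), after being held for over a second at an estimated 6–10 N at the plate, and the tub, jar and brush show no movement in the final picture.

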